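# Spread a snap ring with pliers over a trolley wheel's axle stub and hold it at the groove

## Task

The panel trolley's wheel is back on its axle stub and needs its snap ring: take the ring pliers, which lie on the wooden rest with the new ring on their tips, by their yellow handles, squeeze these firmly to the stop so that the ring springs wide open, and keep them squeezed from then on. Bring the open ring level over the end of the stub and slide it down around the stub, without forcing it, until it is level with the groove just above the brass washer (it may touch the washer lightly); finish there, still holding the pliers squeezed and still, the ring open and centred around the stub at the groove. Leave the other things on the bench alone.

Things in the scene. Friction and masses are not known exactly. Their poses are not given: they have to be found in the camera images.
- pliers: Ring pliers, loose, 0.22 kg, lying flat on a wooden rest, a snap ring held on the tips of their bent nose. Origin: middle of the pivot, half-way up (43 mm above the bench at the start); x points from handles to nose and ring, y to the left handle, z up. They balance about 57 mm behind the pivot. The tips are bent down and hold the ring flat (square to z), 16 mm below the origin.
- pliers_grip (a point): Middle between the two yellow handles, half-way up, 76 mm behind the pivot: where to grip from above, a finger outside each handle. Axes as pliers. Handles: 14 mm high, 10 mm thick, 44 to 148 mm behind the pivot. Apart, they spread to the rear, here about 55 mm wide over the outsides (80 mm at the ends); squeezed to the stop they are parallel, 30 mm over the outsides, 10 mm inside.
- ring_centre (a point): Point fixed to the pliers where the ring's centre lies when fully spread: 69 mm ahead of the pivot (145 mm ahead of pliers_grip), 16 mm below it (mid-thickness). Axes as pliers. Ring: dark, 2.5 mm thick, 4 mm wide, open to the pliers; unspread its hole is 22 mm (too small for the stub), its centre 12 mm farther ahead; fully spread its hole is 31 to 35 mm, the ring 40 to 44 mm over all.
- left_half (a joint): Turn of the left half of the pliers, rad: 0 with the handles apart (ring not spread), 0.16 with the handles squeezed to the stop (ring fully spread); the right half turns equally. About 8 N on each handle at the grip reaches the stop; it gives a little: 0.17 at 20 N, 0.18 at 40 N, 0.2 at 60 N, 0.235 at 120 N, which does no harm. Let go, a spring drives the handles apart.
- pliers_rest: Wooden rest, fixed, that the pliers lie across. Origin on the bench below the handles' grip, x along the pliers. Base board 190 x 120 mm, 8 mm high, with two cross battens 120 mm long, tops 36 mm above the bench, 60 to 86 mm behind and 64 to 94 mm ahead of the origin; free space for fingers between them.
- groove (a point): Centre of the ring groove, on the axis of the upright steel axle stub, half-way up the groove, 75 mm above the bench; z up along the stub. Stub 25 mm across, its chamfered end 11 mm above this point. Groove 4.5 mm high, 22 mm across; its lower edge is level with the top of the brass washer (44 mm across, 73 mm above the bench) that lies on the wheel's grey hub.
- wheel_board: Plywood board 170 x 170 x 18 mm, fixed on the bench, with a grey axle plate (130 x 130 mm, top at 26 mm, four bolts up to 35 mm) screwed on. The axle stub stands up from its middle and carries a black trolley wheel 125 mm across (top of tyre 66 mm, of hub 70 mm above the bench, free to spin). Origin under the middle, on the bench; z up.
- worn_ring: Bystander: old brown snap ring, 37 mm across, lying in the blue parts tray (200 x 150 x 45 mm, fixed).
- spanner: Bystander: spanner, 150 mm, lying in the blue parts tray.
- glue_bottle: Bystander: cream glue bottle, 64 mm across, 190 mm high.
- grease_tin: Bystander: green tin, 76 mm across, 60 mm high.
- screw_jar: Bystander: amber jar with a steel lid, 66 mm across, 85 mm high.
- mallet: Bystander: rubber mallet lying on the bench, 265 mm long, head 56 mm high.
- screwdriver: Bystander: screwdriver with black handle, 200 mm long.
- offcut: Bystander: wooden offcut 35 x 110 x 25 mm, between the robot and the wheel.

How it is judged:
By the outcome, as a careful person would: the job done as asked, in the order asked, and still so for the second after the job is handed in, while the arm keeps its last pose, push and grip.
It also fails if it takes over 38 s, if anything falls off the work surface, if the arm or the gripper's body presses on something with over 40 N, if the wrist force passes 120 N, or if a joint passes its speed limit or range.

## Robot

A 6-joint arm with a two-finger parallel gripper is mounted at the origin on the work surface. World frame = base frame: x ahead of the robot, y to its left, z up, the work surface at z = 0. Lengths are in m, angles in rad, forces in N, time in s.
With the tool pointing down it reaches from about 0.275 to 0.875 m from the base axis. Payload 12.5 kg.
Tool frame: the origin (TCP) lies at the very end of the fingers, on their centre line; the grasp point (between the pads) lies 19 mm behind it; y points along the fingers, x is the direction in which the jaws open and shut, and the axes are right-handed (so a half turn about y gives the same grasp; the last joint's range is limited). The gripper opens to 85 mm and grips with 20 to 120 N. Pads are 22 mm wide; open, the fingers measure 114 mm over their backs; the gripper's body (76 mm by 85 mm) begins 54 mm behind the grasp point. The pads swing forward as they close: fully open they stand 13 mm farther back than shut.
Start: joints at [1.211, 0.351, 1.652, -0, 1.139, -0.085], TCP at [0.149, 0.529, 0.231] pointing down, gripper open.
Joint ranges: [-2.75, 2.75], [-0.79, 2.1], [0.01, 2.65], [-1.57, 4.71], [0.07, 3.14], [-2.87, 2.87]. Speed limits (rad/s): [2.22, 2.22, 2.79, 3.14, 3.14, 3.14].

## Interface

Orientations are given as a unit quaternion [w, x, y, z].
In Python, from workcell import ctrl, optics, order gives the robot as it stands.
- The arm moves only by the shell command python3 -m inch 'ROWS'. ROWS is a JSON object of lists of equal length, an entry for each row: "fingers": the opening, from 0 (shut) to 1 (fully open); "slide": the shift along the world's x, y, z scaled (see below), a list of three; "turn": the turn about the world's z scaled (see below). In form: {"fingers": [fingers, ...], "slide": [[tx, ty, tz], ...], "turn": [turn, ...]}. A call has 1 to 12 rows; each row is the pose to reach, as a shift and turn from the pose commanded when the call began; what a row does not reach only later rows make up. The controller multiplies each number of a shift by 0.2 m and each number of a turn by 90 degrees. A row lasts 1/12 s, in which the tool goes at most 41.7 mm and 7.16 degrees, less where a joint would pass 70% of its speed; a pose out of reach is approached as far as the arm can. A call with a number of a shift or a turn outside -1 to 1 is refused whole. A call with a gripper value outside its range is refused whole. The fingers move at their own pace and stop on an object; the grip force is fixed at half the most. Time passes only in rows, so rows that repeat a pose let the fingers close. It gives the time, the measured TCP pose, the force and the opening at its end, in the units of the state.
- ctrl.get_state(): the state, without advancing time (a new reading comes with each control period).
- optics.read_camera(name): name is "scene" or "top"; returns (picture, depth): 384x512x3 uint8, blue, green, red; 384x512 float32, m along the optical axis (not along the pixel's ray), 0 where there is no reading.
- optics.calibration(name): a dict with "camera_matrix" (3x3 intrinsics, pixels), "distortion" ([k1, k2, p1, p2, k3] as OpenCV has them; the pictures are not rectified), "rvec" (rotation vector, rad) and "tvec" (3), from world to camera coordinates, as OpenCV has them. Camera axes: x right, y down, z forward; pixel columns grow to the right and rows downward; lengths in m; the calibration is good to about 2 mm. A picture is of the moment at which its call begins. calibration takes no time and is no camera call.
- order.job_done(): hands the job in, once; it reports no verdict.
The state is a dict: "t": time; "qpos": joint angles; "joint_vel": joint speeds; "joint_efforts": joint torques, N m; "ee_pos": TCP position; "ee_rot": TCP orientation; "force": force on the tool from outside, world axes, zero at the start; "wrist_torque": the same for the moment, N m; "opening": finger opening in m.
Only numpy, scipy, OpenCV 4.12 (cv2) and the standard library are available. Lean on these libraries where they do the work, as an engineer would, in place of code of your own. Each camera call takes 0.05 s, during which the arm holds its last target.

## Working session

There is one attempt and no reset: what is moved stays moved. The work goes in short steps, Python scripts to look and compute and a shell command to move; the robot and the scene stay as the last step left them, time stands still between calls to the robot, and variables do not carry over. Pictures are saved under pics/ and viewed, and the job is handed in when it is done.

```bash
ls; mkdir -p pics; python3 - <<'E'
from workcell import ctrl, optics
import cv2,numpy as np
print(ctrl.get_state())
for n in("scene","top"):
    p,d=optics.read_camera(n); cv2.imwrite(f"pics/{n}0.png",p); np.save(f"pics/{n}0d.npy",d)
    c=optics.calibration(n); print(c)
E
```

```text
pics
{'t': 0.0, 'qpos': array([ 1.21139259e+00,  3.51234272e-01,  1.65241025e+00, -7.30074417e-06,
        1.13910450e+00, -8.45983015e-02]), 'joint_vel': array([-5.57313762e-04, -7.79056849e-05, -5.92164675e-04,  9.85387001e-04,
        3.75076758e-04, -1.30990246e-04]), 'joint_efforts': array([ 1.40731205e-03, -5.06080270e+01, -2.91422796e+01,  6.40145140e-05,
        4.31075037e-03, -3.78603227e-05]), 'ee_pos': array([0.14910919, 0.52906403, 0.23076476]), 'ee_rot': array([-0.56355186,  0.56399251,  0.42645855, -0.42714734]), 'force': array([-0.84368989,  0.12923769, -0.16392546]), 'wrist_torque': array([ 0.0353212 ,  0.00272715, -0.05946463]), 'opening': 0.08530915008903096}
{'camera_matrix': array([[412.67462535,   0.        , 255.17933729],
       [  0.        , 412.67462535, 193.51257556],
       [  0.        ,   0.        ,   1.        ]]), 'distortion': array([-0.03032727,  0.        ,  0.        ,  0.        ,  0.        ]), 'rvec': array([ 1.19055663,  2.37565975, -0.9313517 ]), 'tvec': array([ 0.37079885, -0.28218644,  1.76140765])}
{'camera_matrix': array([[449.58333358,   0.        , 257.35482129],
       [  0.        , 449.58333358, 186.85759071],
       [  0.        ,   0.        ,   1.        ]]), 'distortion': array([-0.02951147,  0.        ,  0.        ,  0.        ,  0.        ]), 'rvec': array([ 2.14779157, -2.19068557,  0.14258434]), 'tvec': array([-0.01692794,  0.57706149,  1.55637628])}
```

View pics/scene0.png

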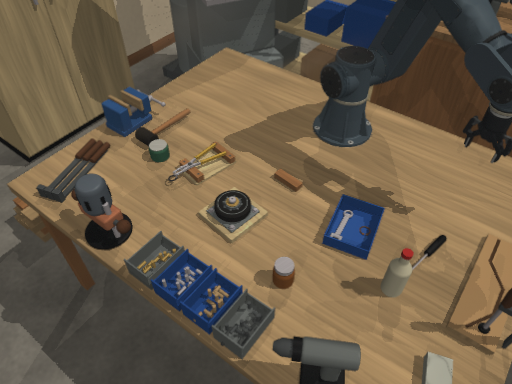

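View pics/top0.png

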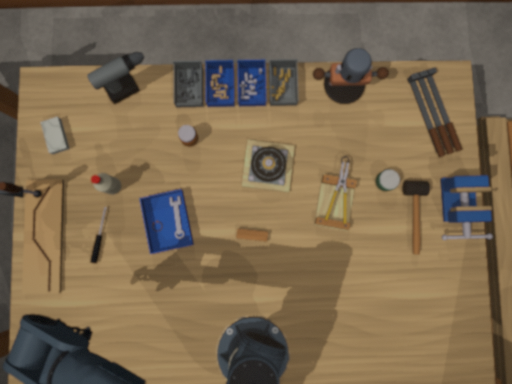

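The top view shows the pliers near (340,195) with their nose up (+x), the wheel at (268,165), the tin at (388,180), and the offcut at (253,234). I'll measure next.

```bash
cat > h.py <<'E'
import cv2,numpy as np
from workcell import ctrl,optics
def cast(n,uv,z):
    c=optics.calibration(n);K=c["camera_matrix"];R,_=cv2.Rodrigues(c["rvec"]);t=np.ravel(c["tvec"])
    uv=np.array(uv,float).reshape(-1,1,2)
    p=cv2.undistortPoints(uv,K,c["distortion"]).reshape(-1,2)
    d=np.c_[p,np.ones(len(p))]@R; o=-R.T@t
    return o+d*((z-o[2])/d[:,2])[:,None]
def proj(n,P):
    c=optics.calibration(n)
    return cv2.projectPoints(np.array(P,float).reshape(-1,1,3),c["rvec"],c["tvec"],c["camera_matrix"],c["distortion"])[0].reshape(-1,2)
E
python3 - <<'E'
from h import *
for n,(x0,y0,x1,y1),(a0,b0,a1,b1) in (("top",(305,145,375,240),(235,130,305,200)),("scene",(155,130,245,195),(190,180,275,245))):
    p=cv2.imread(f"pics/{n}0.png")
    cv2.imwrite(f"pics/{n}_pl.png",cv2.resize(p[y0:y1,x0:x1],None,fx=6 if n=="top" else 7,fy=6 if n=="top" else 7,interpolation=cv2.INTER_CUBIC))
    cv2.imwrite(f"pics/{n}_wh.png",cv2.resize(p[b0:b1,a0:a1],None,fx=8,fy=8,interpolation=cv2.INTER_CUBIC))
    hsv=cv2.cvtColor(p,cv2.COLOR_BGR2HSV)
    m=cv2.inRange(hsv[y0:y1,x0:x1],(20,150,90),(34,255,255))
    k,l,s,c=cv2.connectedComponentsWithStats(m)
    for i in range(1,k):
        if s[i,4]>15:
            ys,xs=np.where(l==i); 
            W=cast(n,np.c_[xs+x0,ys+y0],0.048)
            u,S,v=np.linalg.svd(W[:,:2]-W[:,:2].mean(0)); 
            print(n,s[i],c[i]+[x0,y0],W.mean(0),v[0],W.min(0),W.max(0))
E
```

```text
top [20 47 12 28 66] [330.22727273 206.37878788] [ 0.50145571 -0.28155625  0.048     ] [-0.92851982  0.37128284] [ 0.45763959 -0.30385708  0.048     ] [ 0.55160446 -0.26152796  0.048     ]
top [38 49  4 29 64] [344.453125 208.796875] [ 0.49199222 -0.33117105  0.048     ] [-0.99838086  0.05688285] [ 0.44574722 -0.33869072  0.048     ] [ 0.54393828 -0.3241215   0.048     ]
scene [40 13 21 16 77] [204.81818182 150.96103896] [ 0.50158296 -0.32968784  0.048     ] [ 0.99920172 -0.0399489 ] [ 0.44496641 -0.34049373  0.048     ] [ 0.55196543 -0.31957048  0.048     ]
scene [46 21 25 13 86] [213.15116279 157.12790698] [ 0.509256   -0.28074724  0.048     ] [ 0.93473556 -0.35534409] [ 0.455657   -0.30405828  0.048     ] [ 0.5613339  -0.25853673  0.048     ]
```

View pics/top_pl.png

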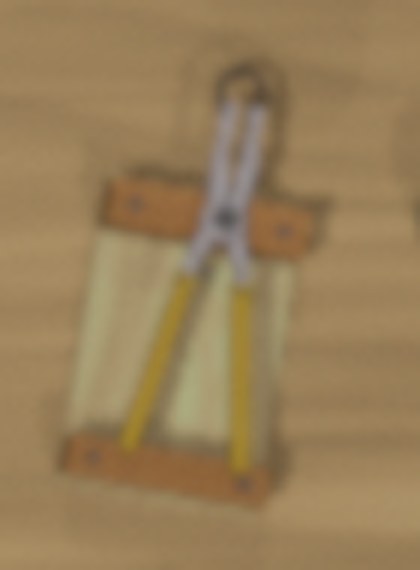

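View pics/top_wh.png

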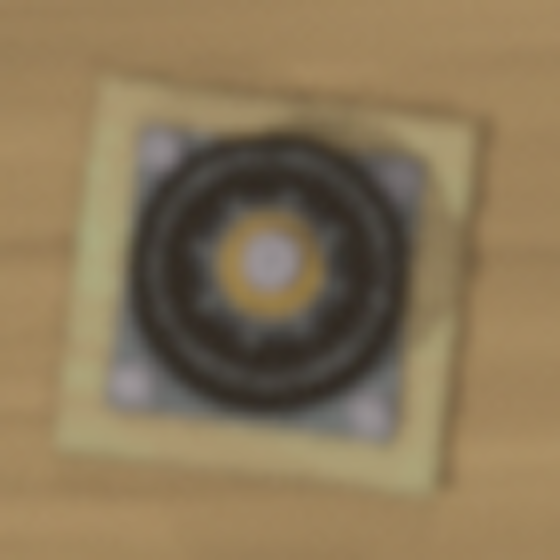

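View pics/scene_wh.png

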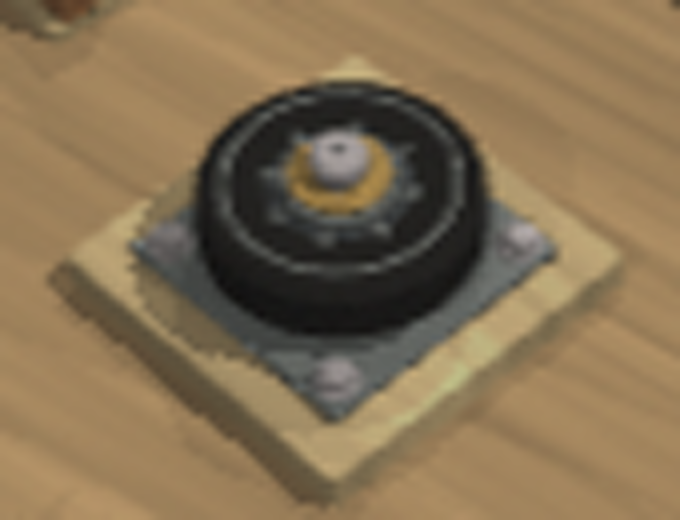

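View pics/scene_pl.png

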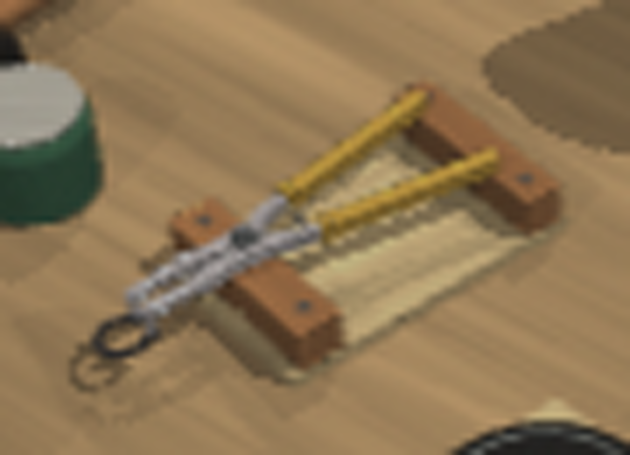

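```bash
python3 - <<'E'
from h import *
for n in("top","scene"):
    c=optics.calibration(n);R,_=cv2.Rodrigues(c["rvec"]);print(n,"cam",-R.T@np.ravel(c["tvec"]))
S=8
for n,(a0,b0,a1,b1) in (("top",(235,130,305,200)),("scene",(190,180,275,245))):
    p=cv2.imread(f"pics/{n}0.png")[b0:b1,a0:a1]
    p=cv2.resize(p,None,fx=S,fy=S,interpolation=cv2.INTER_CUBIC)
    h=cv2.cvtColor(p,cv2.COLOR_BGR2HSV)
    full=lambda P:(P+.5)/S-.5+[a0,b0]
    for nm,m,z in(("brass",cv2.inRange(h,(12,110,80),(32,255,255)),.073),("tyre",cv2.inRange(h,(0,0,0),(180,255,72)),.066)):
        cs,_=cv2.findContours(m,cv2.RETR_EXTERNAL,cv2.CHAIN_APPROX_NONE)
        ctr=np.array([p.shape[1]/2,p.shape[0]/2])
        for q in sorted(cs,key=cv2.contourArea)[-3:]:
            if cv2.contourArea(q)<600: continue
            hull=cv2.convexHull(q).reshape(-1,2)
            W=cast(n,full(hull.astype(float)),z)[:,:2]
            (x,y),r=cv2.minEnclosingCircle(W.astype(np.float32)); 
            A=np.c_[2*W,np.ones(len(W))];s=np.linalg.lstsq(A,(W**2).sum(1),rcond=None)[0]
            print(n,nm,"enc",x,y,r,"fit",s[:2],np.sqrt(s[2]+s[0]**2+s[1]**2))
    m=cv2.inRange(h,(0,0,125),(180,70,255))
    k,l,s,cc=cv2.connectedComponentsWithStats(m)
    for i in range(1,k):
        if s[i,4]>300: print(n,"bright",s[i],full(cc[i]),cast(n,[full(cc[i])],.086)[0])
# pliers
for n,(x0,y0,x1,y1) in (("top",(305,145,375,240)),("scene",(155,130,245,195))):
    p=cv2.imread(f"pics/{n}0.png")[y0:y1,x0:x1];p=cv2.resize(p,None,fx=S,fy=S,interpolation=cv2.INTER_CUBIC)
    h=cv2.cvtColor(p,cv2.COLOR_BGR2HSV); m=cv2.inRange(h,(20,125,70),(34,255,255))
    k,l,s,cc=cv2.connectedComponentsWithStats(m)
    for i in range(1,k):
        if s[i,4]>1500:
            ys,xs=np.where(l==i);W=cast(n,np.c_[(xs+.5)/S-.5+x0,(ys+.5)/S-.5+y0],.048)[:,:2]
            u=np.linalg.svd(W-W.mean(0),full_matrices=False)[2][0];u*=np.sign(u[0]);t=(W-W.mean(0))@u
            print(n,"handle",W.mean(0),np.degrees(np.arctan2(u[1],u[0])),"ends",W.mean(0)+t.min()*u,W.mean(0)+t.max()*u,t.max()-t.min())
f=lambda cx,cy,k,o:[[(cx+.5)/k-.5+o[0],(cy+.5)/k-.5+o[1]]]
print("pivot",cast("top",f(227,217,6,(305,145)),.050),cast("scene",f(245,237,7,(155,130)),.050))
print("ring",cast("top",f(243,83,6,(305,145)),.028),cast("scene",f(127,336,7,(155,130)),.028))
E
```

```text
top cam [ 3.93773188e-01 -1.33583759e-03  1.61261729e+00]
scene cam [1.34373936 0.54582255 1.10277838]
top brass enc 0.5974102020263672 -0.14678360521793365 0.021202102303504944 fit [ 0.59898065 -0.13448404] 0.023172359578715003
top brass enc 0.6506956219673157 -0.15597432851791382 0.02222798764705658 fit [ 0.65155431 -0.15100289] 0.019136585905872312
top brass enc 0.6555184125900269 -0.06781740486621857 0.021159589290618896 fit [ 0.65525548 -0.0675357 ] 0.020579880629687422
top tyre enc 0.6539674401283264 -0.06809243559837341 0.06276505440473557 fit [ 0.65358621 -0.06750917] 0.06118517964576979
top bright [ 122  122   91  118 2395] [253.37920146 149.22085073] [ 0.70158698 -0.01640916  0.086     ]
top bright [ 85 218  21  72 908] [246.4030837  161.30410242] [0.65974178 0.0084165  0.086     ]
top bright [ 243  231   59   61 2862] [268.4998253  162.10517121] [ 0.65557351 -0.06756918  0.086     ]
top bright [ 100  266  304  183 7508] [263.68839904 179.32758391] [ 0.59609314 -0.04967119  0.086     ]
scene brass enc 0.7208659648895264 -0.15989303588867188 0.03393952548503876 fit [ 0.72720
[... 727 characters left out ...]
andle [ 0.50484651 -0.28302558] -21.913508978966195 ends [ 0.45647891 -0.26356868] [ 0.55579515 -0.30352076] 0.10705085131212287
top handle [ 0.49433267 -0.33202027] -3.265437722325555 ends [ 0.44256838 -0.32906689] [ 0.54820679 -0.33509403] 0.10581021490412011
scene handle [ 0.50253058 -0.32966033] -2.366245052041838 ends [ 0.44367682 -0.32722836] [ 0.55428593 -0.33179898] 0.1107035026980903
scene handle [ 0.51219088 -0.28185871] -20.98427633026297 ends [ 0.45794743 -0.26105367] [ 0.56286256 -0.30129379] 0.1123674856548581
pivot [[ 0.59067247 -0.32777429  0.05      ]] [[ 0.59004066 -0.32710764  0.05      ]]
ring [[ 0.67405825 -0.34546302  0.028     ]] [[ 0.66743795 -0.34309652  0.028     ]]
```

```bash
python3 - <<'E'
from h import *
from scipy.spatial.transform import Rotation as Ro
s=ctrl.get_state();q=s["ee_rot"];R=Ro.from_quat(q[[1,2,3,0]]).as_matrix();print(R.round(3),np.degrees(np.arctan2(R[1,0],R[0,0])))
E
```

```text
[[ 0.271 -0.    -0.962]
 [ 0.962 -0.001  0.271]
 [-0.001 -1.     0.   ]] 74.25650570568259
```

```bash
python3 -m inch '{"fingers":[1,1,1,1,1,1,1],"slide":[[0.04,-0.1,0],[0.1,-0.25,0],[0.16,-0.4,0],[0.22,-0.55,0],[0.29,-0.7,0],[0.34,-0.8,0],[0.367,-0.84,0]],"turn":[0.01,0.02,0.038,0.038,0.038,0.038,0.038]}'
```

```text
t: 0.68
ee_pos: [0.2231, 0.3592, 0.2312]
ee_rot: [-0.551, 0.551, 0.443, -0.443]
force: [0.5, 0.3, -0.7]
opening: 0.0853
```

```bash
python3 -m inch '{"fingers":[1,1,1,1,1,1,1],"slide":[[0.04,-0.1,0],[0.1,-0.25,0],[0.16,-0.4,0],[0.22,-0.55,0],[0.29,-0.7,0],[0.34,-0.8,0],[0.367,-0.84,0]],"turn":[0,0,0,0,0,0,0]}'
python3 -m inch '{"fingers":[1,1,1,1,1,1,1],"slide":[[0.04,-0.1,0],[0.1,-0.25,0],[0.16,-0.4,0],[0.22,-0.55,0],[0.29,-0.7,0],[0.34,-0.8,0],[0.367,-0.84,0]],"turn":[0,0,0,0,0,0,0]}'
python3 -m inch '{"fingers":[1,1,1,1,1,1,1],"slide":[[0.04,-0.1,0],[0.1,-0.25,0],[0.16,-0.4,0],[0.22,-0.55,0],[0.29,-0.7,0],[0.34,-0.8,0],[0.367,-0.84,0]],"turn":[0,0,0,0,0,0,0]}'
```

```text
t: 1.27
ee_pos: [0.2968, 0.1918, 0.2314]
ee_rot: [-0.551, 0.551, 0.443, -0.443]
force: [0.8, 0.4, 1.0]
opening: 0.0857
t: 1.85
ee_pos: [0.3706, 0.0235, 0.2313]
ee_rot: [-0.551, 0.551, 0.443, -0.443]
force: [-0.5, 1.8, 0.6]
opening: 0.0853
t: 2.43
ee_pos: [0.4441, -0.1441, 0.231]
ee_rot: [-0.551, 0.551, 0.443, -0.443]
force: [-0.3, 0.5, 0.2]
opening: 0.0851
```

```bash
python3 -m inch '{"fingers":[1,1,1,1,1,1,1,1,1],"slide":[[0.04,-0.1,0],[0.1,-0.25,0],[0.16,-0.4,0],[0.22,-0.55,-0.1],[0.29,-0.7,-0.25],[0.34,-0.8,-0.4],[0.36,-0.835,-0.55],[0.36,-0.835,-0.6],[0.36,-0.835,-0.6]],"turn":[0,0,0,0,0,0,0,0,0]}'
python3 - <<'E'
from h import *
for n,(x0,y0,x1,y1) in (("top",(285,130,385,230)),("scene",(145,60,255,170))):
    p,d=optics.read_camera(n);cv2.imwrite(f"pics/{n}1.png",p)
    cv2.imwrite(f"pics/{n}1c.png",cv2.resize(p[y0:y1,x0:x1],None,fx=5,fy=5,interpolation=cv2.INTER_CUBIC))
E
```

```text
t: 3.18
ee_pos: [0.5139, -0.3075, 0.1086]
ee_rot: [0.553, -0.549, -0.443, 0.444]
force: [0.0, 1.2, -0.4]
opening: 0.0853
```

View pics/scene1c.png

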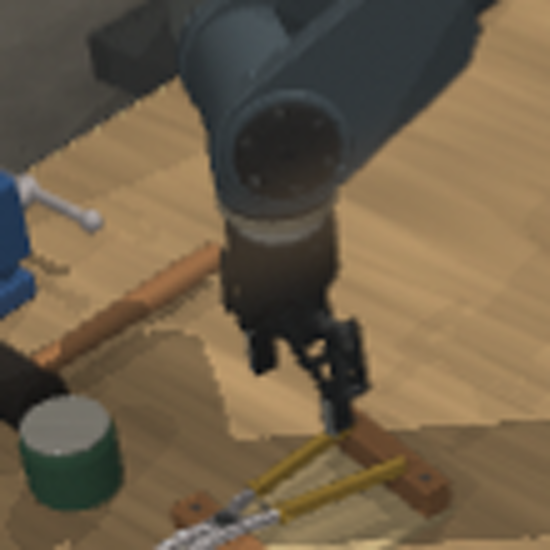

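View pics/top1c.png

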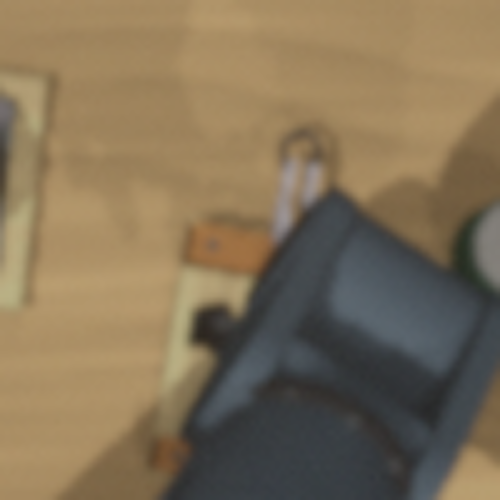

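```bash
python3 -m inch '{"fingers":[1,1,1,1,1,1,1,1],"slide":[[0,0,-0.05],[0,0,-0.12],[0,0,-0.2],[0,0,-0.28],[0,0,-0.35],[0,0,-0.38],[0,0,-0.38],[0,0,-0.38]],"turn":[0,0,0,0,0,0,0,0]}'
python3 - <<'E'
from h import *
print(ctrl.get_state())
p,d=optics.read_camera("scene");cv2.imwrite("pics/scene2c.png",cv2.resize(p[100:200,150:260],None,fx=7,fy=6,interpolation=cv2.INTER_CUBIC)[:600])
E
```

```text
t: 3.95
ee_pos: [0.5153, -0.3096, 0.0363]
ee_rot: [-0.55, 0.551, 0.444, -0.443]
force: [-0.3, -0.9, 1.1]
opening: 0.0859
{'t': 3.95, 'qpos': array([-6.18512658e-01,  6.92849430e-01,  1.64252880e+00,  1.79712576e-05,
        8.04933952e-01, -1.97452810e+00]), 'joint_vel': array([-0.00196901, -0.01126317, -0.00736037, -0.00076798,  0.00144712,
       -0.00108654]), 'joint_efforts': array([ 4.62763582e-02, -6.04541373e+01, -2.13581783e+01,  1.12514739e-03,
       -4.66648105e-02,  3.76000127e-03]), 'ee_pos': array([ 0.51529341, -0.30963929,  0.03631035]), 'ee_rot': array([-0.55027976,  0.55114886,  0.44365103, -0.44339697]), 'force': array([-0.25700602, -0.93771374,  1.14739361]), 'wrist_torque': array([ 0.03854723, -0.01414367, -0.02097087]), 'opening': 0.08586351458916062}
```

View pics/scene2c.png

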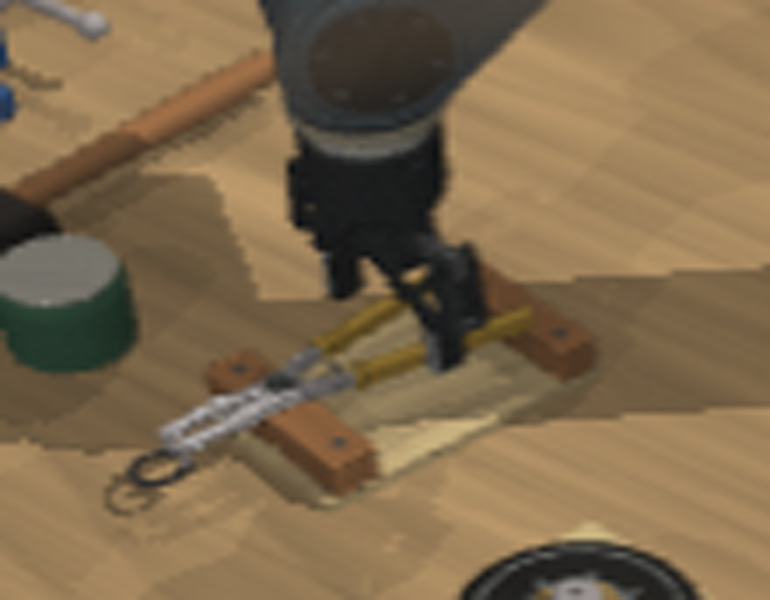

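```bash
python3 -m inch '{"fingers":[1,1,1,0.6,0.45,0.3,0.15,0,0,0,0,0],"slide":[[0,-0.007,-0.03],[0.003,-0.007,-0.06],[0.003,-0.007,-0.06],[0.003,-0.007,-0.06],[0.003,-0.007,-0.06],[0.003,-0.007,-0.06],[0.003,-0.007,-0.06],[0.003,-0.007,-0.06],[0.003,-0.007,-0.06],[0.003,-0.007,-0.06],[0.003,-0.007,-0.06],[0.003,-0.007,-0.06]],"turn":[0,0,0,0,0,0,0,0,0,0,0,0]}'
python3 - <<'E'
from h import *
s=ctrl.get_state();print(s["t"],s["ee_pos"],s["force"],s["wrist_torque"],s["opening"])
p,d=optics.read_camera("scene");cv2.imwrite("pics/scene3c.png",cv2.resize(p[100:200,150:260],None,fx=7,fy=6,interpolation=cv2.INTER_CUBIC)[:600])
E
```

```text
t: 5.0
ee_pos: [0.5157, -0.3115, 0.025]
ee_rot: [-0.55, 0.551, 0.444, -0.443]
force: [-7.1, 2.5, 16.5]
opening: 0.0239
5.0 [ 0.51572692 -0.31146877  0.02498692] [-7.12438205  2.5066901  16.45186827] [0.27112473 0.78564216 0.04504774] 0.023852658398964856
```

View pics/scene3c.png

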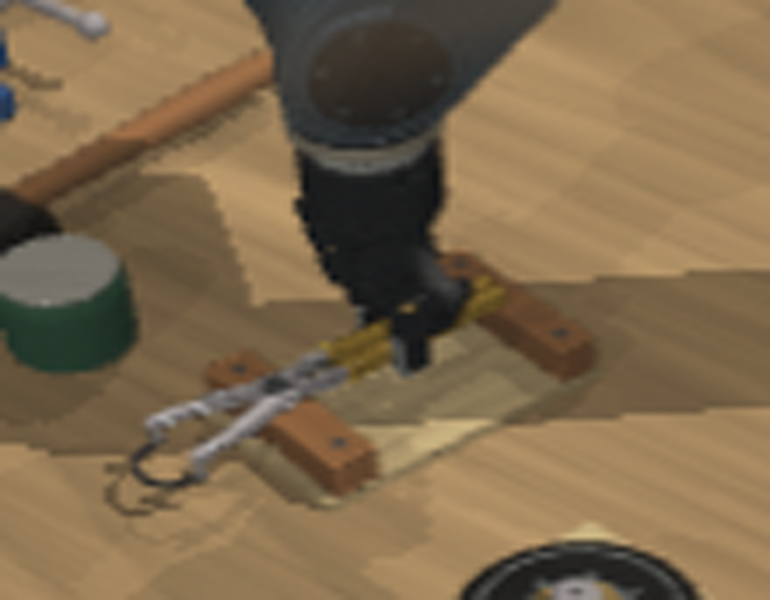

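```bash
python3 -m inch '{"fingers":[0,0,0,0,0,0,0,0,0,0],"slide":[[0,0,0.02],[0,0,0.05],[0,0,0.1],[0,0,0.17],[0,0,0.25],[0,0,0.33],[0,0,0.4],[0,0,0.44],[0,0,0.45],[0,0,0.45]],"turn":[0,0,0,0,0,0,0,0,0,0]}'
python3 - <<'E'
from h import *
s=ctrl.get_state();print(s["t"],s["ee_pos"],s["force"],s["wrist_torque"],s["opening"])
for n,(x0,y0,x1,y1) in (("scene",(150,80,260,180)),("top",(290,110,390,210))):
    p,d=optics.read_camera(n);cv2.imwrite(f"pics/{n}4.png",p);cv2.imwrite(f"pics/{n}4c.png",cv2.resize(p[y0:y1,x0:x1],None,fx=6,fy=6,interpolation=cv2.INTER_CUBIC)[:600])
E
```

```text
t: 5.88
ee_pos: [0.5155, -0.3111, 0.1137]
ee_rot: [-0.551, 0.551, 0.444, -0.443]
force: [0.2, 0.0, -2.4]
opening: 0.0231
5.8833 [ 0.51550819 -0.31108806  0.11372257] [ 0.19813977  0.04897662 -2.44789817] [0.01624686 0.03819485 0.00464237] 0.023147429506426936
```

View pics/scene4c.png

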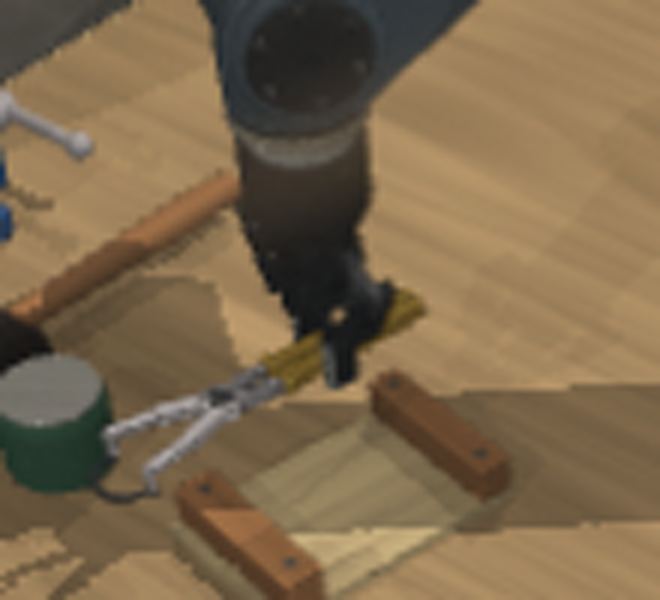

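View pics/top4c.png

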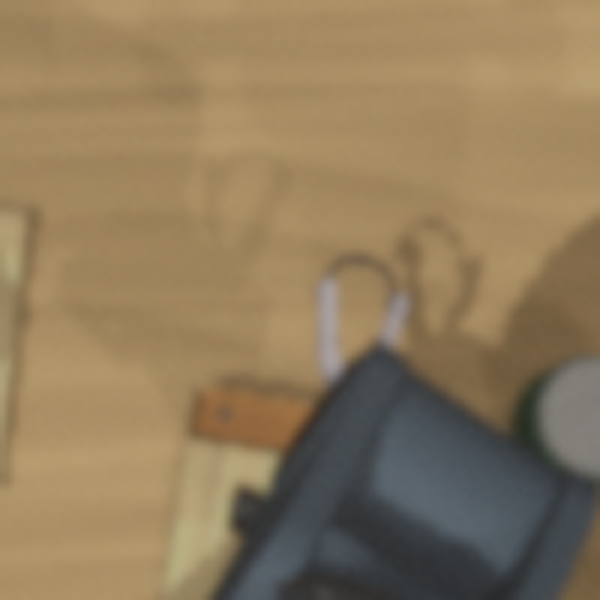

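```bash
python3 - <<'E'
from h import *
for n,(x0,y0,x1,y1) in (("scene",(155,140,185,170)),("top",(335,145,370,170))):
    p=cv2.imread(f"pics/{n}4.png");print(n)
    g=cv2.cvtColor(p,cv2.COLOR_BGR2GRAY)[y0:y1,x0:x1]
    for r,row in enumerate(g): print(y0+r,*["%3d"%v for v in row])
E
```

```text
scene
140 107 109 111 111 115 114 114 112 111 105  90  89  88  88  91  92  93  92  93  94  93  94  91  91  92  94  96  96  96  95
141 115 115 115 114 114 115 115 114 113 112 105  90  89  87  82  83  87  88  87  87  89  94  93  94  92  91  92  94  95  96
142 114 114 115 115 115 115 115 115 115 115 113 102  87  84  83  82  82  83  85  87  86  86  89  94  93  93  91  91  93  95
143 115 114 114 114 114 115 114 114 115 115 114 105  78  88  85  83  83  82  82  84  86  88  87  87  88  93  94  93  91  92
144 116 117 116 116 116 115 116 116 117 117 116 105  66  89  88  86  84  84  82  83  83  85  88  88  88  94  93  93  94  93
145 113 113 112 113 114 114 114 115 115 115 113  88  55  79  89  89  88  87  82  82  82  83  84  86  88  90  93  96 101  90
146 113 113 114 113 114 114 115 114 116 114 108  65  51  72  90  90  90  88  87  84  82  82  83  88 105 124 143 148 114 109
147 113 113 113 113 113 112 112 113 114 109  76  50  50  72  95  92  91  90  90  89  95 125 147 155 157 162 167 143 133 149
148 116 116 116 116 117 116 116 115 103  68  51  48  44  59  94  95  94  93  97 116 127 156 162 150 13
[... 5529 characters left out ...]
 151 150 149 146 149 158 159 152 149 148 146 145 140 137 136 144 149 141 128 112 106 108 115 122 119 113 113 117 124 128 132
166 149 149 149 150 149 150 148 145 148 158 156 149 147 147 146 142 131 120 121 133 141 139 128 115 108 108 110 112 112 110 110 112 113 115 120
167 146 148 148 147 149 148 147 144 148 157 157 149 147 145 140 131 113  97  94 111 122 127 124 116 109 108 108 110 110 109 109 109 109 110 111
168 145 145 145 146 146 147 146 143 148 159 160 152 145 137 125 109  89  75  73  82  96 105 111 109 109 109 109 109 110 110 110 110 110 108 106
169 143 143 144 143 144 144 144 142 148 159 161 153 137 119 100  82  72  65  65  67  72  82  91  99 106 108 108 110 109 108 109 109 107 107 105
```

```bash
python3 - <<'E'
from h import *
from scipy.optimize import least_squares
P=[(345,154.1),(346,153.5),(347,153),(348,152.9),(349,152.8),(350,152.8),(351,153.1),(352,153.5),(353,154),(354,155.2),(354.6,156),(355,157),(355,158)]
W=cast("top",P,.1155)[:,:2]
r=least_squares(lambda v:np.hypot(*(W-v[:2]).T)-.019,W.mean(0));print(r.x,r.fun.round(4))
r=least_squares(lambda v:np.hypot(*(W-v[:2]).T)-v[2],[*W.mean(0),.019]);print(r.x)
e=ctrl.get_state()["ee_pos"];print(e)
th=np.radians(-12.3);print("nominal",e[:2]+.145*np.array([np.cos(th),np.sin(th)]))
# predicted scene ring outline for nominal
c=r.x[:2]
a=np.radians([-12.3,-12.3+60,-12.3-60])
pts=[[c[0]+.019*np.cos(t),c[1]+.019*np.sin(t),z] for z in(.11,.1155,.121) for t in a]
print(proj("scene",pts).round(1)); print(proj("top",pts).round(1))
E
```

```text
[ 0.65921552 -0.3411403 ] [ 0.0012  0.0005  0.0003 -0.0004 -0.0005 -0.0003 -0.0005 -0.0004  0.0002
  0.      0.0005  0.0007  0.0002]
[ 0.65722568 -0.34029371  0.02078302]
[ 0.51505566 -0.31079515  0.11257546]
nominal [ 0.65672727 -0.34168456]
[[167.3 162.3]
 [172.2 163.5]
 [167.1 158.8]
 [167.1 161.2]
 [171.9 162.4]
 [166.9 157.6]
 [166.9 160. ]
 [171.7 161.2]
 [166.6 156.5]]
[[349.7 153.6]
 [344.5 155.4]
 [354.  157.3]
 [350.1 153.3]
 [344.9 155.1]
 [354.4 157. ]
 [350.4 153. ]
 [345.2 154.8]
 [354.7 156.7]]
```

```bash
python3 -m inch '{"fingers":[0,0,0,0,0,0,0,0,0],"slide":[[0,0.05,0],[0,0.13,0],[0,0.23,0],[0,0.33,0],[0,0.43,0],[0,0.53,0],[0,0.62,0],[-0.01,0.68,0],[-0.01,0.7,0]],"turn":[0,0,0,0,0,0,0,0,0]}'
python3 -m inch '{"fingers":[0,0,0,0,0,0,0,0,0,0,0],"slide":[[0,0.05,0],[0,0.13,0],[0,0.23,0],[0,0.33,0],[0,0.43,0],[0,0.52,0],[0,0.6,0],[0,0.65,0],[0,0.667,0],[0,0.667,0],[0,0.667,0]],"turn":[0,0,0,0,0,0,0,0,0,0,0]}'
python3 - <<'E'
from h import *
s=ctrl.get_state();print(s["t"],s["ee_pos"],s["force"],s["wrist_torque"],s["opening"])
for n,(x0,y0,x1,y1) in (("scene",(190,150,270,225)),("top",(235,130,305,200))):
    p,d=optics.read_camera(n);cv2.imwrite(f"pics/{n}5.png",p);cv2.imwrite(f"pics/{n}5c.png",cv2.resize(p[y0:y1,x0:x1],None,fx=8,fy=8,interpolation=cv2.INTER_CUBIC)[:600])
E
```

```text
t: 6.73
ee_pos: [0.5127, -0.1685, 0.113]
ee_rot: [0.551, -0.55, -0.444, 0.444]
force: [0.1, 0.1, -2.0]
opening: 0.0232
t: 7.65
ee_pos: [0.5135, -0.0381, 0.1133]
ee_rot: [-0.551, 0.551, 0.443, -0.443]
force: [0.1, 0.7, -2.1]
opening: 0.0227
7.65 [ 0.51351352 -0.03813733  0.11329011] [ 0.11961675  0.74677455 -2.07833752] [-0.0209109  0.0151178 -0.007741 ] 0.022709806946545067
```

View pics/scene5c.png

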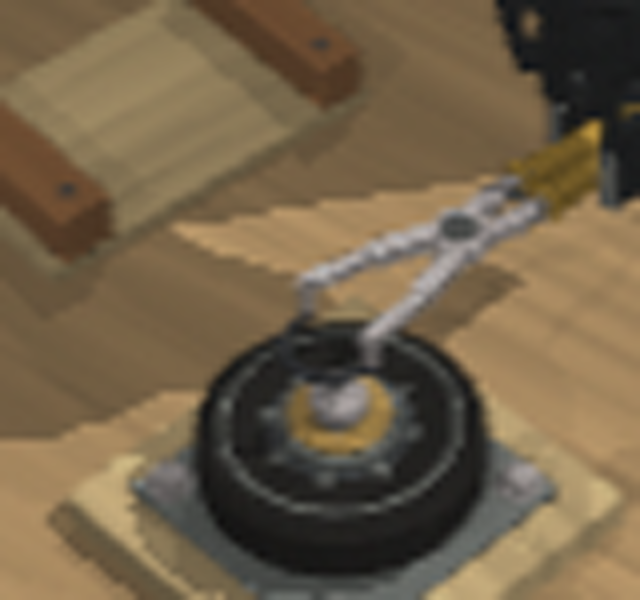

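View pics/top5c.png

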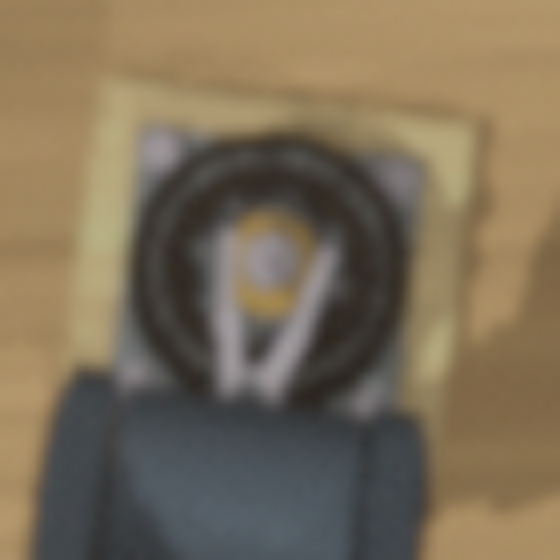

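```bash
python3 -m inch '{"fingers":[0,0,0,0,0,0],"slide":[[0,0,-0.02],[0,0,-0.045],[0,0,-0.07],[0,0,-0.075],[0,0,-0.075],[0,0,-0.075]],"turn":[0,0,0,0,0,0]}'
cat > look.py <<'E'
from h import *
import sys
k=sys.argv[1]
s=ctrl.get_state();print(s["t"],s["ee_pos"],s["force"],s["wrist_torque"],s["opening"])
for n,(x0,y0,x1,y1) in (("scene",(212,180,256,218)),("top",(250,145,290,185))):
    p,d=optics.read_camera(n);cv2.imwrite(f"pics/{n}{k}.png",p)
    q=cv2.resize(p[y0:y1,x0:x1],None,fx=15,fy=15,interpolation=cv2.INTER_CUBIC)[:600]
    q=(255*(q/255.)**.5).astype(np.uint8)
    for i in range(0,x1-x0,5): cv2.putText(q,str(x0+i),(i*15,10),0,.35,(255,255,255));cv2.line(q,(i*15+7,12),(i*15+7,18),(255,255,255))
    for i in range(0,y1-y0,5): cv2.putText(q,str(y0+i),(0,i*15+11),0,.35,(255,255,255));
    cv2.imwrite(f"pics/{n}{k}c.png",q)
r=s["ee_pos"]+[.1424,-.0302,.002]
t=np.linspace(0,6.28,13)[:-1]
for n in("scene","top"):
    print(n,"ring ctr pred",proj(n,[r]).round(1),"stub top/groove",proj(n,[[.6555,-.0676,.086],[.6555,-.0676,.075]]).round(1))
E
python3 look.py 6
```

```text
t: 8.25
ee_pos: [0.5134, -0.0377, 0.0981]
ee_rot: [0.551, -0.551, -0.443, 0.444]
force: [0.1, -0.7, -2.2]
opening: 0.0231
8.25 [ 0.51336269 -0.03768324  0.09814478] [ 0.10668785 -0.6868625  -2.21783202] [-0.0108013   0.01488196  0.02783433] 0.023132595873530424
scene ring ctr pred [[231.9 195.4]] stub top/groove [[232.2 198.3]
 [232.3 200.5]]
top ring ctr pred [[268.8 161.3]] stub top/groove [[268.5 162.1]
 [268.4 162.7]]
```

View pics/scene6c.png

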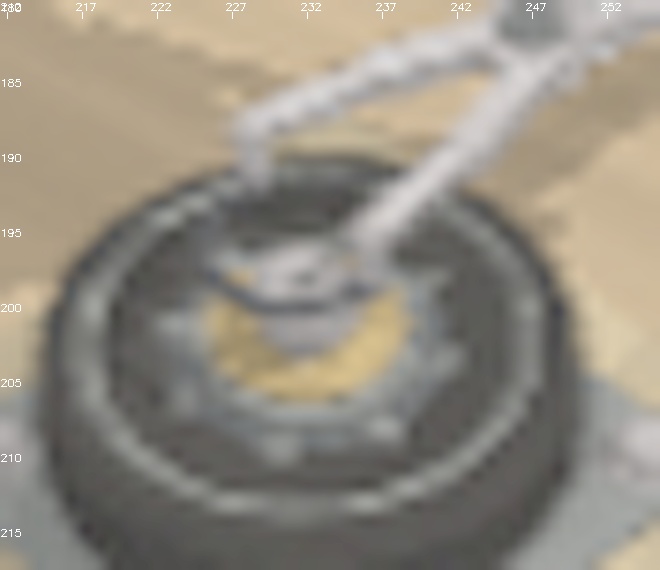

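View pics/top6c.png

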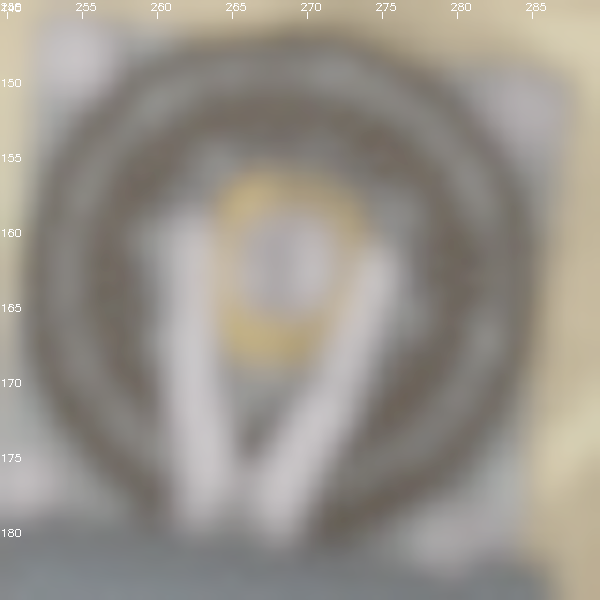

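```bash
python3 - <<'E'
from h import *
for n,(x0,y0,x1,y1) in (("scene",(216,186,246,208)),("top",(256,150,282,172))):
    a=cv2.imread(f"pics/{n}0.png").astype(int).sum(2)//3;b=cv2.imread(f"pics/{n}6.png").astype(int).sum(2)//3
    D=(b-a)[y0:y1,x0:x1];print(n,"    ",*["%3d"%v for v in range(x0,x1)])
    for r,row in enumerate(D):print(y0+r,*["%3d"%v for v in row])
r=ctrl.get_state()["ee_pos"]+[.1424,-.0302,.002]
t=np.radians(np.arange(-12.3-150,-12.3+151,30))
for n in("scene","top"):
  for R in(.0165,.021):
    print(n,R,proj(n,np.c_[r[0]+R*np.cos(t),r[1]+R*np.sin(t),0*t+r[2]]).round(1).tolist())
E
```

```text
scene      216 217 218 219 220 221 222 223 224 225 226 227 228 229 230 231 232 233 234 235 236 237 238 239 240 241 242 243 244 245
186 -34 -35 -36 -36 -35 -34 -32 -34 -34 -33 -18  -4 -35 -24  13  42  43  43   3 -14 -19 -14  -8  -3   7   7   7  16  35  41
187 -32 -34 -34 -36 -37 -36 -35 -34 -34 -33 -32 -21   9  28  38  41  -3 -31 -32 -25   7   7   8   7   7   7  13  30  44  33
188 -33 -34 -33 -33 -36 -36 -36 -37 -36 -35 -28 -12  11  17 -30 -28 -39 -46 -39 -40 -37 -20   8   8   8  12  29  44  38   8
189 -32 -33 -33 -33 -34 -33 -34 -36 -37 -36 -39 -38 -22 -26 -45 -57 -39 -39 -39 -39 -39 -38 -35 -34 -33 -13  22  37  24 -15
190 -31 -31 -32 -32 -33 -34 -34 -34 -36 -36 -36 -30   1  23 -17 -10 -10 -11 -15 -16 -20 -28 -36 -41  -6  45  38   5 -12 -26
191 -32 -33 -32 -32 -32 -33 -33 -33 -29 -16 -13  19  54  51   4  -1 -15 -16 -19 -16 -14 -11   9  63  88  51  -8 -23 -27 -34
192 -32 -33 -33 -32 -33 -32 -29 -12   0   1   4  -7 -27   3  -6  -3  -4  -3  -4  -7  -7  11  45  95 120  73  10 -25 -34 -34
193 -31 -31 -31 -32 -28 -12   0   2   5   4  -5   3  -3  -6  -6  -9  -7  -6  -8  -8  24  85 134 115  
[... 4305 characters left out ...]
 192.6], [227.2, 194.2], [226.9, 196.1], [227.9, 197.8], [230.0, 198.9], [232.6, 199.0], [235.0, 198.2], [236.5, 196.6], [236.8, 194.7]]
scene 0.021 [[234.2, 191.0], [230.9, 190.8], [227.9, 191.8], [225.9, 193.8], [225.5, 196.3], [226.9, 198.5], [229.5, 199.9], [232.8, 200.0], [235.9, 198.9], [237.8, 196.9], [238.2, 194.5]]
top 0.0165 [[270.3, 165.8], [272.4, 164.4], [273.5, 162.2], [273.3, 159.7], [271.9, 157.7], [269.7, 156.6], [267.2, 156.8], [265.1, 158.1], [264.0, 160.3], [264.2, 162.8], [265.6, 164.9]]
top 0.021 [[270.8, 167.0], [273.4, 165.3], [274.8, 162.5], [274.6, 159.3], [272.8, 156.7], [269.9, 155.3], [266.7, 155.5], [264.1, 157.3], [262.7, 160.1], [262.9, 163.2], [264.7, 165.8]]
```

```bash
python3 -m inch '{"fingers":[0,0,0,0,0,0,0,0],"slide":[[0,0,-0.015],[0,0,-0.03],[0,0,-0.045],[0,0,-0.06],[0,0,-0.07],[0,0,-0.075],[0,0,-0.075],[0,0,-0.075]],"turn":[0,0,0,0,0,0,0,0]}'
python3 look.py 7
```

```text
t: 9.02
ee_pos: [0.5134, -0.0376, 0.0833]
ee_rot: [0.551, -0.551, -0.443, 0.443]
force: [-0.2, -0.5, -2.4]
opening: 0.0226
9.0167 [ 0.51341607 -0.03764186  0.08325559] [-0.17547729 -0.4944239  -2.44183495] [ 0.0045906   0.07641045 -0.03230287] 0.022630048323432315
scene ring ctr pred [[232.1 198.4]] stub top/groove [[232.2 198.3]
 [232.3 200.5]]
top ring ctr pred [[268.6 162.1]] stub top/groove [[268.5 162.1]
 [268.4 162.7]]
```

View pics/scene7c.png

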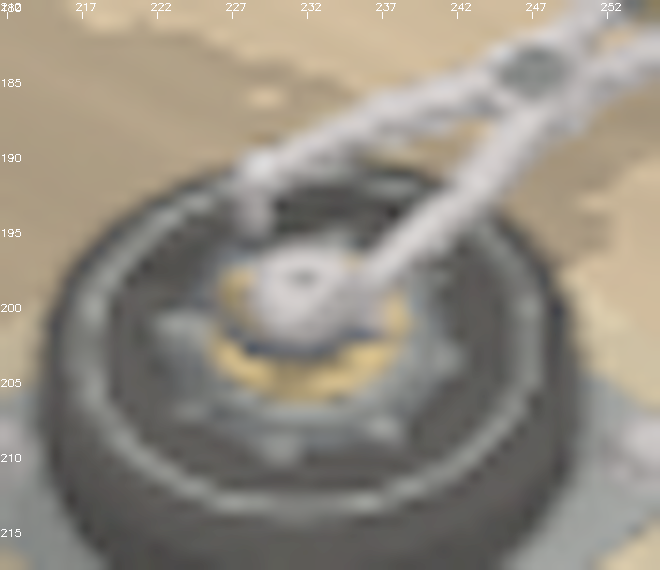

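View pics/top7c.png

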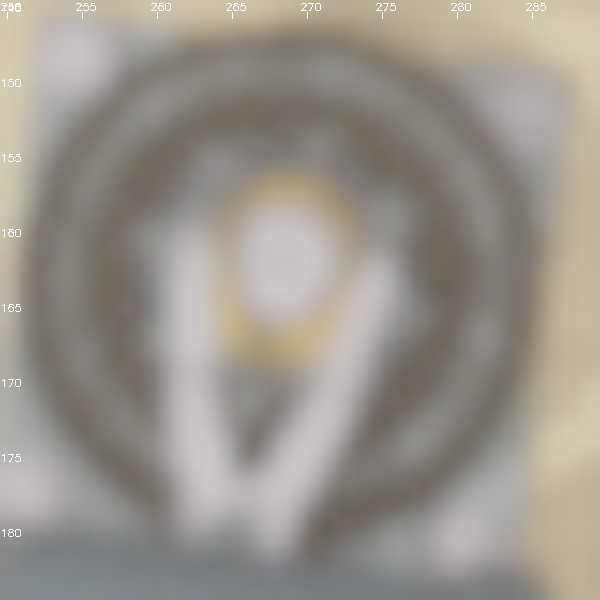

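```bash
python3 -m inch '{"fingers":[0,0,0,0,0,0],"slide":[[0,0,-0.01],[0,0,-0.02],[0,0,-0.03],[0,0,-0.035],[0,0,-0.035],[0,0,-0.035]],"turn":[0,0,0,0,0,0]}'
python3 -m inch '{"fingers":[0,0,0,0],"slide":[[0,0,-0.003],[0,0,-0.005],[0,0,-0.005],[0,0,-0.005]],"turn":[0,0,0,0]}'
python3 look.py 8
```

```text
t: 9.62
ee_pos: [0.5134, -0.0376, 0.0762]
ee_rot: [0.551, -0.551, -0.443, 0.443]
force: [0.8, -0.4, -2.0]
opening: 0.023
t: 9.95
ee_pos: [0.5134, -0.0376, 0.0753]
ee_rot: [-0.551, 0.551, 0.443, -0.443]
force: [-0.0, -0.9, -1.8]
opening: 0.0229
9.95 [ 0.51343587 -0.0376387   0.07531456] [-0.02308683 -0.88302426 -1.8152019 ] [ 0.00030755  0.03792718 -0.00361859] 0.022944127628536194
scene ring ctr pred [[232.2 200. ]] stub top/groove [[232.2 198.3]
 [232.3 200.5]]
top ring ctr pred [[268.5 162.5]] stub top/groove [[268.5 162.1]
 [268.4 162.7]]
```

View pics/scene8c.png

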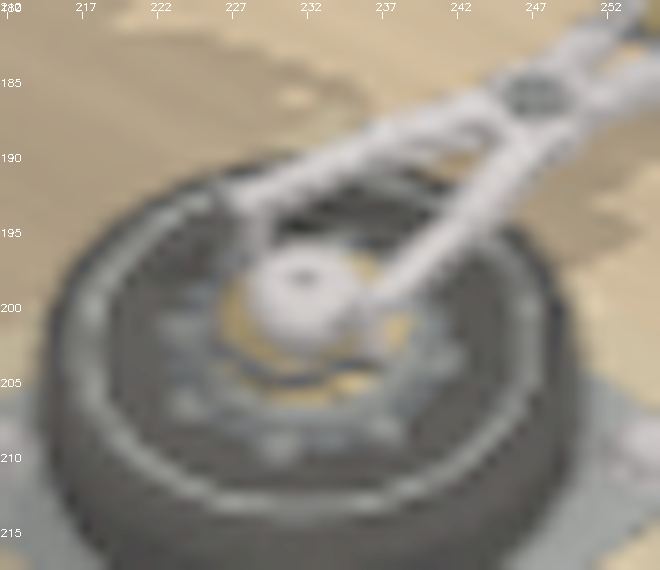

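```bash
python3 -m inch '{"fingers":[0,0,0,0],"slide":[[0,0,-0.003],[0,0,-0.005],[0,0,-0.005],[0,0,-0.005]],"turn":[0,0,0,0]}'
python3 -m inch '{"fingers":[0,0,0,0],"slide":[[0,0,-0.002],[0,0,-0.003],[0,0,-0.003],[0,0,-0.003]],"turn":[0,0,0,0]}'
python3 look.py 9
```

```text
t: 10.38
ee_pos: [0.5134, -0.0376, 0.0743]
ee_rot: [0.551, -0.551, -0.443, 0.443]
force: [0.6, 0.2, -1.9]
opening: 0.0231
t: 10.72
ee_pos: [0.5134, -0.0377, 0.0737]
ee_rot: [0.551, -0.551, -0.443, 0.443]
force: [-0.7, -0.4, -1.7]
opening: 0.023
10.7167 [ 0.51340841 -0.03766435  0.07368   ] [-0.65667082 -0.39091311 -1.68171506] [0.01091059 0.05443897 0.02933173] 0.023000849386896737
scene ring ctr pred [[232.2 200.3]] stub top/groove [[232.2 198.3]
 [232.3 200.5]]
top ring ctr pred [[268.5 162.5]] stub top/groove [[268.5 162.1]
 [268.4 162.7]]
```

View pics/scene9c.png

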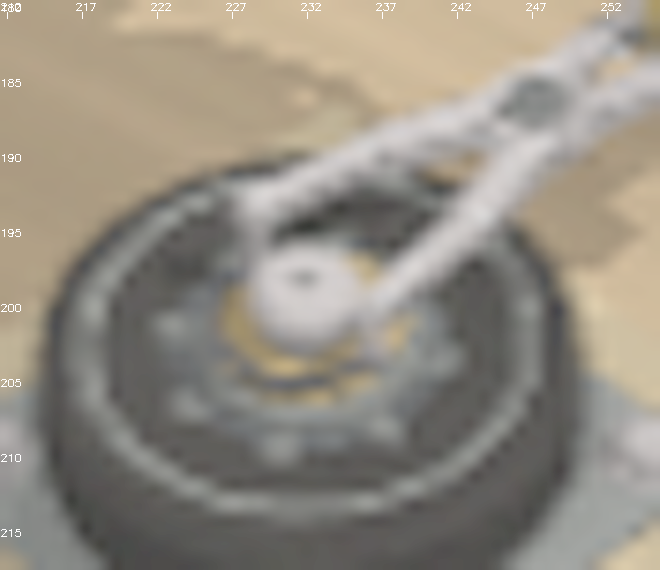

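View pics/top9c.png

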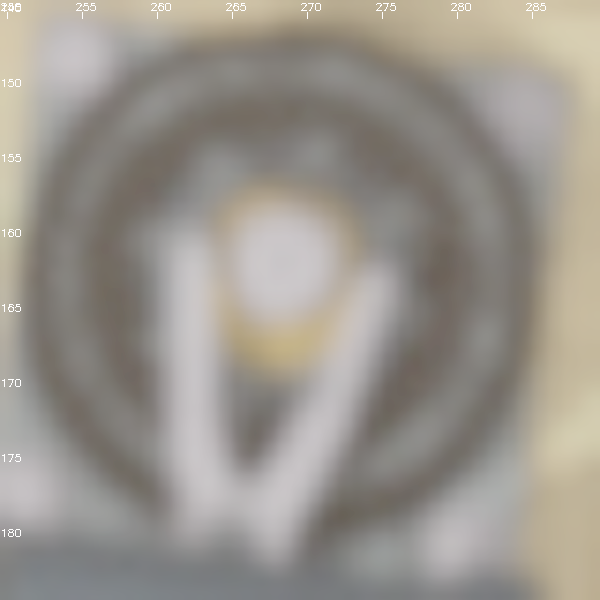

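```bash
python3 -m inch '{"fingers":[0,0,0,0],"slide":[[0,0,-0.003],[0,0,-0.003],[0,0,-0.003],[0,0,-0.003]],"turn":[0,0,0,0]}'
python3 - <<'E'
from workcell import ctrl
s=ctrl.get_state();print(s["ee_pos"],s["force"],s["wrist_torque"])
E
python3 -m inch '{"fingers":[0,0,0,0],"slide":[[0,0,-0.003],[0,0,-0.003],[0,0,-0.003],[0,0,-0.003]],"turn":[0,0,0,0]}'
python3 - <<'E'
from workcell import ctrl
s=ctrl.get_state();print(s["ee_pos"],s["force"],s["wrist_torque"])
E
```

```text
t: 11.15
ee_pos: [0.5134, -0.0376, 0.0731]
ee_rot: [0.551, -0.551, -0.443, 0.443]
force: [-0.3, -0.0, -2.6]
opening: 0.0231
[ 0.51340452 -0.03763145  0.07307186] [-0.3206993  -0.03187155 -2.61439142] [-0.00377335  0.04882536  0.06741131]
t: 11.48
ee_pos: [0.5135, -0.0376, 0.0725]
ee_rot: [-0.551, 0.551, 0.443, -0.443]
force: [-0.5, 0.6, -1.5]
opening: 0.0233
[ 0.51345187 -0.03764193  0.0725028 ] [-0.48961081  0.55464202 -1.53102048] [-0.03099729 -0.00347945  0.0011273 ]
```

```bash
python3 -m inch '{"fingers":[0,0,0,0],"slide":[[0,0,-0.003],[0,0,-0.003],[0,0,-0.003],[0,0,-0.003]],"turn":[0,0,0,0]}'
python3 - <<'E'
from workcell import ctrl
s=ctrl.get_state();print(s["ee_pos"],s["force"],s["wrist_torque"])
E
python3 -m inch '{"fingers":[0,0,0,0],"slide":[[0,0,-0.003],[0,0,-0.003],[0,0,-0.003],[0,0,-0.003]],"turn":[0,0,0,0]}'
python3 look.py 10
```

```text
t: 11.82
ee_pos: [0.5135, -0.0376, 0.0719]
ee_rot: [-0.551, 0.551, 0.443, -0.443]
force: [-0.1, 0.1, -1.3]
opening: 0.0229
[ 0.51347367 -0.03764402  0.07192745] [-0.06675927  0.08210818 -1.33810073] [ 0.00095025 -0.04154042 -0.03312611]
t: 12.15
ee_pos: [0.5135, -0.0376, 0.0713]
ee_rot: [-0.551, 0.551, 0.443, -0.443]
force: [-0.9, -0.2, -1.5]
opening: 0.0229
12.15 [ 0.51345467 -0.03763406  0.07130873] [-0.8618639  -0.22375823 -1.5402488 ] [-0.06299812 -0.0563652  -0.01808215] 0.022851231097528547
scene ring ctr pred [[232.2 200.8]] stub top/groove [[232.2 198.3]
 [232.3 200.5]]
top ring ctr pred [[268.4 162.6]] stub top/groove [[268.5 162.1]
 [268.4 162.7]]
```

View pics/scene10c.png

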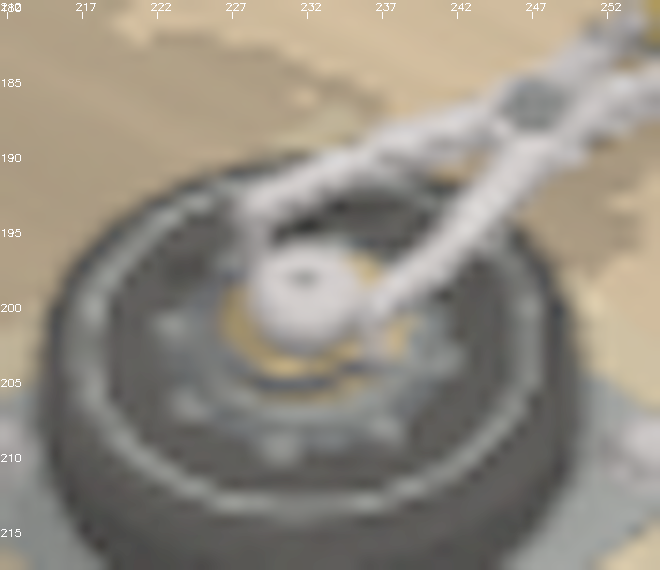

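```bash
cat > avg.py <<'E'
from h import *
L=[]
for i in range(8):
    optics.read_camera("top");s=ctrl.get_state();L.append(np.r_[s["ee_pos"],s["force"],s["wrist_torque"],s["opening"]])
L=np.array(L);print(s["t"],L.mean(0).round(4),(L.std(0)/8**.5).round(3)[3:9],np.abs(s["joint_vel"]).max())
E
python3 avg.py
python3 -m inch '{"fingers":[0,0,0,0,0],"slide":[[0,0,0.003],[0,0,0.006],[0,0,0.01],[0,0,0.01],[0,0,0.01]],"turn":[0,0,0,0,0]}'
python3 avg.py; python3 look.py 11
python3 - <<'E'
from h import *
for k in (7,8,9,10,11):
    g=cv2.imread(f"pics/scene{k}.png").astype(int).sum(2)//3; print(k); print(g[200:208,228:236].tolist())
E
```

```text
12.65 [ 0.5134 -0.0376  0.0713 -0.2326  0.196  -0.7154 -0.0039 -0.068  -0.0009
  0.023 ] [0.131 0.194 0.101 0.007 0.011 0.012] 0.0015518535454355131
t: 13.07
ee_pos: [0.5133, -0.0376, 0.0733]
ee_rot: [0.551, -0.551, -0.443, 0.443]
force: [0.5, -0.9, -1.8]
opening: 0.0228
13.4667 [ 0.5134 -0.0376  0.0732 -0.0144  0.0083 -2.1392  0.0121  0.0198  0.0041
  0.023 ] [0.182 0.172 0.166 0.009 0.01  0.006] 0.0011642259880764625
13.4667 [ 0.51338582 -0.03765293  0.07325505] [ 0.23603738 -0.86729156 -2.0584728 ] [ 0.01873914  0.01753136 -0.02434943] 0.023145968858043056
scene ring ctr pred [[232.2 200.4]] stub top/groove [[232.2 198.3]
 [232.3 200.5]]
top ring ctr pred [[268.5 162.6]] stub top/groove [[268.5 162.1]
 [268.4 162.7]]
7
[[86, 120, 148, 163, 154, 119, 112, 103], [67, 94, 128, 131, 112, 107, 91, 79], [54, 61, 79, 89, 93, 78, 59, 51], [46, 42, 45, 48, 49, 42, 58, 99], [126, 102, 66, 62, 58, 69, 81, 109], [89, 100, 78, 78, 92, 120, 130, 124], [92, 74, 76, 88, 92, 93, 75, 94], [61, 78, 96, 102, 103, 99, 89, 82]]
8
[[89, 120, 148, 164, 166, 166, 151, 112], [79, 97, 128, 143, 151, 135, 95
[... 388 characters left out ...]
, 66, 58, 53], [48, 48, 51, 47, 45, 44, 61, 85], [82, 66, 66, 61, 78, 92, 73, 88], [61, 74, 87, 92, 92, 90, 84, 81]]
10
[[89, 119, 149, 164, 166, 166, 162, 140], [79, 97, 128, 144, 151, 145, 124, 94], [75, 72, 85, 96, 102, 102, 83, 76], [72, 75, 69, 69, 70, 64, 74, 94], [59, 77, 103, 106, 81, 73, 57, 45], [48, 39, 47, 49, 48, 42, 57, 76], [82, 62, 58, 58, 58, 70, 73, 87], [61, 74, 87, 91, 92, 90, 84, 82]]
11
[[88, 120, 149, 163, 166, 167, 162, 146], [79, 97, 128, 144, 152, 145, 123, 95], [75, 72, 86, 96, 102, 102, 82, 75], [71, 76, 69, 70, 70, 64, 74, 91], [56, 78, 103, 106, 79, 65, 54, 44], [48, 39, 46, 46, 47, 46, 57, 85], [82, 63, 59, 58, 58, 71, 73, 87], [61, 74, 88, 91, 92, 90, 84, 82]]
```

View pics/top11c.png

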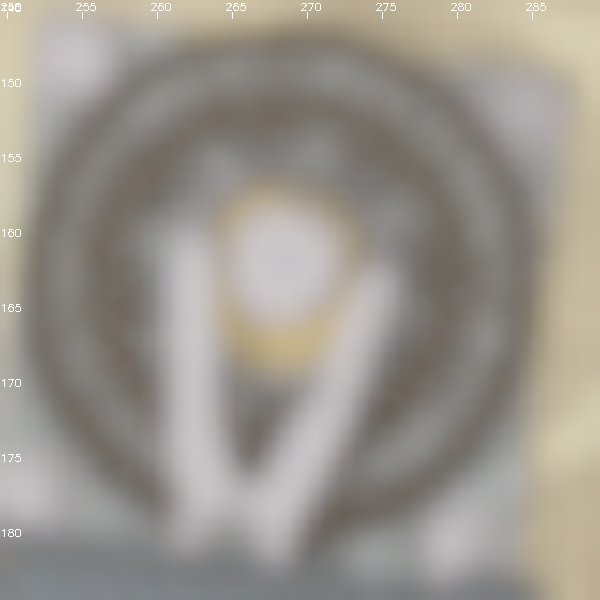

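```bash
python3 - <<'E'
from h import *
for n,(x0,y0,x1,y1) in (("scene",(222,192,242,209)),("top",(258,152,280,172))):
    a=cv2.imread(f"pics/{n}0.png").astype(int).sum(2)//3;b=cv2.imread(f"pics/{n}11.png").astype(int).sum(2)//3
    D=(b-a)[y0:y1,x0:x1];print(n,*["%3d"%v for v in range(x0,x1)])
    for r,row in enumerate(D):print(y0+r,*["%3d"%v for v in row])
c=np.array([.6555,-.0676,.075]);t=np.radians(np.arange(-12.3-120,-12.3+121,30))
for n in("scene","top"): print(n,proj(n,np.c_[c[0]+.0185*np.cos(t),c[1]+.0185*np.sin(t),0*t+.075]).round(1).tolist())
E
```

```text
scene 222 223 224 225 226 227 228 229 230 231 232 233 234 235 236 237 238 239 240 241
192 -28 -12   1   2   4   1  17  81 121 119  92  62  61  14 -19 -11 -17 -18 -11  -9
193   1   3   4   4   2  37  99 131  97  62  60  21  -6  -9  -8  -8  -6  -4  -8 -11
194   4   5   1   2   1  30  65  71  57  21  -4  -9  -7  -9  -9  -2   1   1  -4  20
195   5   3   2   2   3  11  46  58   0  -8  -9 -11 -14  -7   2   1   3   0  24  86
196   4   2   3   0 -10  -6  38  45   4   6   7   7   6   3   2   3  -1  49 112 129
197   0  -6  -7  -6 -15 -27 -16   9  10   9  10  10   6  -4  -8  -2  65 137 126  97
198   0  -7  -8  -8 -17 -50 -41   8   9   7   6   9   9   6  -5  25  90  96  62  16
199   2   1  -4 -20 -33 -27  -3   8   9  10   9  10   9  12  28  49  52  18  -7  -1
200   2   3   1 -17 -35 -22  -5   8   9   9  10  10   9  13  38  37 -24 -10  -7   1
201   3  -2 -18 -32 -45 -13  -5   6   7   9   9   8   0 -13   3  -7 -20   4   3   1
202   3   4  -4 -24 -34 -12   5   5   6   5   6   1 -17 -27 -25  -7   3   4   3   4
203   3   3  -3 -10 -35 -56 -13   5   5   4  -1 -13 -23 -34 -34  -8   3   2   0  -7
204   
[... 1945 characters left out ...]
  31  47  43  22  -1  -8  -5  -1
168  -2   1  15  48  75  63  21 -11 -17 -10  -2   2   6  18  41  52  43  16  -3  -4  -1  -1
169   0   3  22  60  85  75  32  -6 -19 -13  -4   0   9  28  50  55  36  11   0  -5  -1   1
170   0   3  29  68  96  84  40  -4 -18 -15  -8   0  15  41  56  51  29   6  -2   0   2   1
171  -1   5  28  74 102  94  48   0 -16 -17 -10   8  38  61  63  46  16  -1  -3   0   4   3
scene [[231.5, 196.4], [228.9, 197.4], [227.2, 199.1], [226.9, 201.3], [228.0, 203.2], [230.3, 204.4], [233.2, 204.6], [235.8, 203.6], [237.5, 201.8]]
top [[272.4, 166.1], [273.6, 163.7], [273.4, 161.0], [271.9, 158.7], [269.4, 157.5], [266.6, 157.7], [264.4, 159.2], [263.1, 161.6], [263.3, 164.4]]
```

```bash
python3 - <<'E'
from h import *
from scipy.optimize import least_squares
D={}
refs={"top":[.6555,-.0676],"scene":[.6573,-.068]}
box={"top":(258,152,280,163),"scene":(222,196,242,209)}
for n in refs:
    a=cv2.imread(f"pics/{n}0.png").astype(int).sum(2)//3;b=cv2.imread(f"pics/{n}11.png").astype(int).sum(2)//3
    x0,y0,x1,y1=box[n];d=(a-b)[y0:y1,x0:x1].clip(0)
    ys,xs=np.where(d>(12 if n=="top" else 30));w=d[ys,xs].astype(float)
    W=cast(n,np.c_[xs+x0,ys+y0],.075)[:,:2];q=W-refs[n];rr=np.hypot(*q.T)
    k=(rr>.012)&(rr<.026);q=q[k];w=w[k]
    for R in(None,.0185,.0195):
        f=(lambda v:w**.5*(np.hypot(*(q-v[:2]).T)-(v[2] if R is None else R)))
        s=least_squares(f,[0,0,.019] if R is None else [0,0],loss="soft_l1",f_scale=.005)
        th=np.radians(-12.4);u=np.array([np.cos(th),np.sin(th)]);l=np.array([-u[1],u[0]])
        print(n,len(w),R,(s.x*1000).round(2),"fwd/left mm",(s.x[:2]@u*1000).round(2),(s.x[:2]@l*1000).round(2))
E
```

```text
top 25 None [ 4.25 -1.16 18.46] fwd/left mm 4.4 -0.22
top 25 0.0185 [ 4.21 -1.16] fwd/left mm 4.36 -0.23
top 25 0.0195 [ 2.95 -0.95] fwd/left mm 3.08 -0.29
scene 27 None [ 1.12 -1.14 19.12] fwd/left mm 1.34 -0.87
scene 27 0.0185 [ 1.88 -0.98] fwd/left mm 2.05 -0.55
scene 27 0.0195 [ 0.64 -1.16] fwd/left mm 0.87 -1.0
```

```bash
python3 - <<'E'
from h import *
for k,(x,y),z in (("0",(189.5,163.4),.050),("4",None,.138),("11",(247,186),.098)):
    p=cv2.imread(f"pics/scene{k}.png")
    if k=="4": x,y=150+222/6,80+397/6
    x0,y0=int(x)-7,int(y)-6
    g=p[y0:y0+13,x0:x0+15].astype(int).sum(2)//3
    print(k,x0,y0)
    for r,row in enumerate(g):print(y0+r,*["%3d"%v for v in row])
E
```

```text
0 182 157
157 123 122 125 128 129 129 130 131 129 126 123 116 101  96 105
158 125 123 114 112 116 128 128 130 131 131 132 138 147 130  73
159 118 121 106 107 108 115 127 128 127 133 152 147 123 103 102
160 107 103  98 104 106 109 115 126 139 149 148 123 101 103  94
161 103  86  80  97 105 107 111 121 140 149 132 103 106 115 106
162 107 103  94 104 103 104 106 109 108 134 124 105 107 103 114
163 110 107 107 106 115 127  74  72  72  86 115 131 149 150 145
164  86 108 113 135 153 138  67  71  71  91 136 158 156 126 112
165  84 122 153 157 157 123 113  87 122 147 130 105 105 104 105
166 151 147 135  94 108 143 144 154 113 110 116 104  89 128 157
167 131  97 113 134 152 148 132 107 108 111  95  90  94  95  92
168 100 104 149 159 158 113 109 106  80  94  92  94 103 104 103
169 115 155 146 132 108 101  95  96  95  98 104 102 101 103 102Traceback (most recent call last):
  File "<stdin>", line 2, in <module>
TypeError: cannot unpack non-iterable NoneType object
```

```bash
python3 - <<'E'
from h import *
def cen(k,x,y):
    p=cv2.imread(f"pics/scene{k}.png").astype(int);x0,y0=int(x)-5,int(y)-4
    q=p[y0:y0+9,x0:x0+11];g=q.sum(2)/3
    ys,xs=np.where((g<98)&(q.max(2)-q.min(2)<22));
    w=110-g[ys,xs];return np.array([(w@xs)/w.sum()+x0,(w@ys)/w.sum()+y0]),sorted(zip((xs+x0).tolist(),(ys+y0).tolist()))
ref={"0":.050}
for k,x,y,z in(("0",189.5,163.5,.050),("4",187,146,.138),("5",247.2,178.2,.139),("6",247,181.5,.123),("11",247,186,.098)):
    c,pts=cen(k,x,y);W=cast("scene",[c],z)[0];print(k,c.round(2),len(pts),W.round(4))
print("expected now", )
E
```

```text
0 [189.06 163.74] 10 [ 0.5924 -0.3275  0.05  ]
4 [188.34 145.09] 34 [ 0.5852 -0.3235  0.138 ]
5 [246.91 178.02] 11 [ 0.5925 -0.0533  0.139 ]
6 [246.5  181.41] 14 [ 0.5934 -0.0546  0.123 ]
11 [247.13 186.24] 12 [ 0.5911 -0.0543  0.098 ]
expected now
```

```bash
python3 -m inch '{"fingers":[0,0,0,0,0],"slide":[[-0.003,0.002,0],[-0.006,0.005,0],[-0.006,0.005,0],[-0.006,0.005,0],[-0.006,0.005,0]],"turn":[0,0,0,0,0]}'
python3 avg.py; python3 look.py 12
python3 - <<'E'
from h import *
for k in("7","9","11","12"):
    p=cv2.imread(f"pics/top{k}.png").astype(int)[155:171,260:278];g=p.sum(2)//3
    ys,xs=np.where((g>135)&(p.max(2)-p.min(2)<25)&(np.abs(np.arange(18)-8.5)<4.5)[None]&(np.arange(16)<12)[:,None]);print(k,xs.mean()+260,ys.mean()+155,len(xs),cast("top",[[xs.mean()+260,ys.mean()+155]],.086))
E
```

```text
t: 13.98
ee_pos: [0.5122, -0.0366, 0.0733]
ee_rot: [-0.551, 0.551, 0.443, -0.443]
force: [0.2, -0.3, -2.5]
opening: 0.0231
14.3833 [ 0.5122 -0.0366  0.0733 -0.0224  0.2083 -2.296   0.0258  0.0324  0.0167
  0.023 ] [0.255 0.181 0.168 0.008 0.016 0.012] 0.002206920267266659
14.3833 [ 0.51220587 -0.03663512  0.07328457] [ 0.51776001  0.11013353 -1.84777823] [0.04156019 0.03835611 0.00706354] 0.02321828514391251
scene ring ctr pred [[232.7 200.3]] stub top/groove [[232.2 198.3]
 [232.3 200.5]]
top ring ctr pred [[268.2 162.9]] stub top/groove [[268.5 162.1]
 [268.4 162.7]]
7 268.58620689655174 162.0344827586207 29 [[ 0.65581469 -0.06787247  0.086     ]]
9 268.3333333333333 162.27272727272728 33 [[ 0.6549995 -0.0669821  0.086    ]]
11 268.3333333333333 162.27272727272728 33 [[ 0.6549995 -0.0669821  0.086    ]]
12 268.3333333333333 162.27272727272728 33 [[ 0.6549995 -0.0669821  0.086    ]]
```

View pics/scene12c.png

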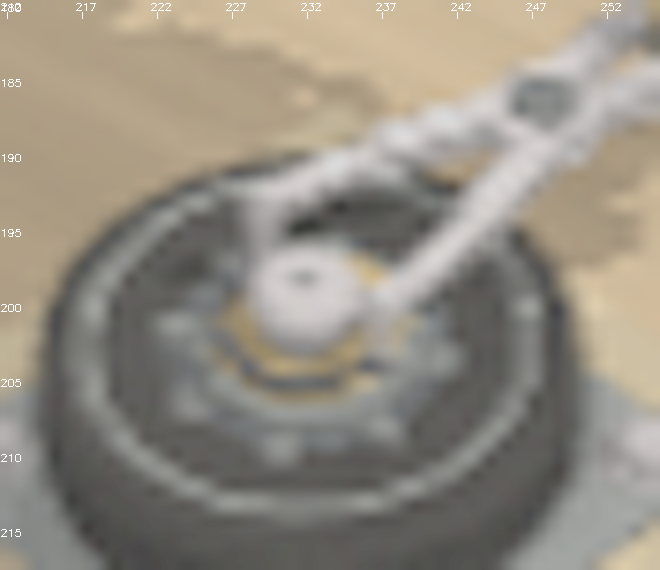

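View pics/top12c.png

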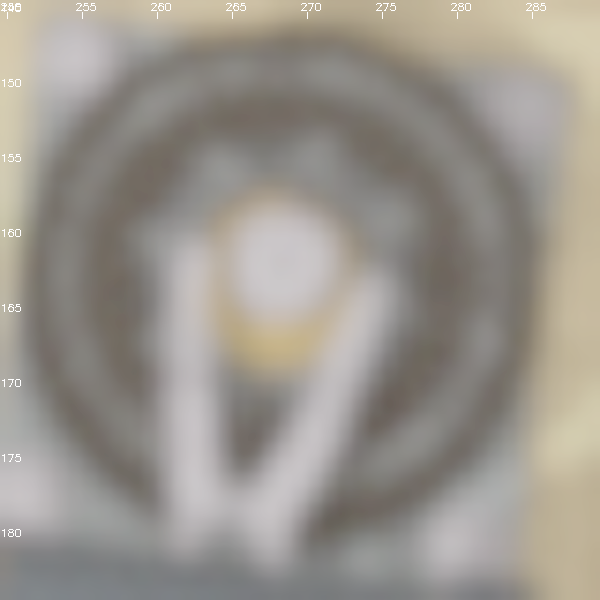

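```bash
python3 - <<'E'
from h import *
from scipy.optimize import least_squares
refs={"top":[.6555,-.0676],"scene":[.6573,-.068]}
box={"top":(258,152,280,163),"scene":(222,196,242,209)}
for n in refs:
    a=cv2.imread(f"pics/{n}0.png").astype(int).sum(2)//3;b=cv2.imread(f"pics/{n}12.png").astype(int).sum(2)//3
    x0,y0,x1,y1=box[n];d=(a-b)[y0:y1,x0:x1].clip(0)
    ys,xs=np.where(d>(12 if n=="top" else 30));w=d[ys,xs].astype(float)
    q=cast(n,np.c_[xs+x0,ys+y0],.075)[:,:2]-refs[n];rr=np.hypot(*q.T);k=(rr>.012)&(rr<.026);q=q[k];w=w[k]
    s=least_squares(lambda v:w**.5*(np.hypot(*(q-v[:2]).T)-v[2]),[0,0,.019],loss="soft_l1",f_scale=.005)
    th=np.radians(-12.4);u=np.array([np.cos(th),np.sin(th)]);l=np.array([-u[1],u[0]])
    print(n,(s.x*1000).round(2),"fwd/left",(s.x[:2]@u*1000).round(2),(s.x[:2]@l*1000).round(2))
E
```

```text
top [ 2.98 -0.18 18.29] fwd/left 2.95 0.47
scene [ 1.54 -0.57 18.38] fwd/left 1.62 -0.23
```

```bash
python3 - <<'E'
from workcell import order,ctrl
print(order.job_done()); print(ctrl.get_state()["t"])
E
```

```text
the job is handed in; nothing more can be done
None
the job is handed in; nothing more can be done
```

I gripped the pliers by the yellow handles and squeezed them to the stop. I lifted them off the rest, carried the open ring over the stub and slid it down to the groove. I handed in with the pliers still squeezed and still, at about 14.4 s.

- **Squeeze:** The finger opening is 23 mm, slightly past the 30 mm stop, and the handles were kept squeezed from the grasp onward.
- **Height:** Stepping down, I touched the washer lightly, adding about 1.4 N. I then raised 2 mm, and the reading went back to the weight of the pliers alone, about 2.2 N with no side load. The ring should sit about level with the groove, at roughly 75 mm.
- **Centring:** The checks disagree along the pliers' length, and I did not resolve it.
  - **Circle fits:** On the last pictures these put the ring about 1.6 mm (scene camera) and 3 mm (top camera) too far forward.
  - **Pliers geometry:** Working from the pivot and arm position puts it about 0.5 to 1.3 mm too far back.
  - **Sideways and contact:** Sideways it is within about 0.5 mm in both fits. I felt no contact with the stub.
- **Other things on the bench:** I did not touch any of the other items.

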